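Rocking check of the cooling plates

TASK

Find out which of the cooling plates are bowed: lift off their dust covers (there may be no plate under the right-hand one), then, plate by plate from left to right, lay the straightedge lengthwise along the middle of the bare face and press firmly down on top of its near end and then of its far end to feel whether it rocks. Put its own cover back, fully home, on every plate on which the straightedge sits firm; stand the cover of every plate on which it rocks upright on the desk, clear of the plate. Lay the straightedge back on its mat, and do not knock over the white dropper bottle.

Things in the scene. Friction and masses are not known exactly. Their poses are not given: they have to be found in the camera images.
- straightedge_mid (a point): centre of the straightedge, a loose plain steel bar 76 long (its x axis), 20 wide (y) and 22 high (z), 0.15 kg, with ground top and bottom; the point is half-way along, across and up. At the start it lies on its mat
- edge_mat: thin black rubber mat of the straightedge, 110 (x) x 50 (y) x 2 thick, fixed to the desk at the right; origin at the centre of its underside, on the desk
- left_plate_1: aluminium cooling plate in the left place: of left_plate_1 and _2, alike, just one is there. Face 80 long (x), 36 wide (y): flat, 30 above the desk, or bowed, 32 in the middle and 29 at both ends (a straightedge tips 0.075 rad to the pressed end). Dark flange 96 x 52 x 8; 1.5 kg, stands on the desk. Origin: centre of its underside; +x points away from the robot, to the brass nipples
- left_plate_2: aluminium cooling plate in the left place: of left_plate_1 and _2, alike, just one is there. Face 80 long (x), 36 wide (y): flat, 30 above the desk, or bowed, 32 in the middle and 29 at both ends (a straightedge tips 0.075 rad to the pressed end). Dark flange 96 x 52 x 8; 1.5 kg, stands on the desk. Origin: centre of its underside; +x points away from the robot, to the brass nipples
- left_cover_grip (a point): handle centre of the loose cover of the left place. Handle: bar 40 long (x), 12 wide, 28 high, on a tray turned upside down, 90 x 46 x 30 high, walls 3, 0.07 kg. It fits over a plate with 2 to spare each side, its rim on the flange, clear of the face. The point is 44 above the rim: 52 above the desk on a plate, 44 when standing on the desk
- mid_plate_1: aluminium cooling plate in the middle place: of mid_plate_1 and _2, alike, just one is there. Face 80 long (x), 36 wide (y): flat, 30 above the desk, or bowed, 32 in the middle and 29 at both ends (a straightedge tips 0.075 rad to the pressed end). Dark flange 96 x 52 x 8; 1.5 kg, stands on the desk. Origin: centre of its underside; +x points away from the robot, to the brass nipples
- mid_plate_2: aluminium cooling plate in the middle place: of mid_plate_1 and _2, alike, just one is there. Face 80 long (x), 36 wide (y): flat, 30 above the desk, or bowed, 32 in the middle and 29 at both ends (a straightedge tips 0.075 rad to the pressed end). Dark flange 96 x 52 x 8; 1.5 kg, stands on the desk. Origin: centre of its underside; +x points away from the robot, to the brass nipples
- mid_cover_grip (a point): handle centre of the loose cover of the middle place. Handle: bar 40 long (x), 12 wide, 28 high, on a tray turned upside down, 90 x 46 x 30 high, walls 3, 0.07 kg. It fits over a plate with 2 to spare each side, its rim on the flange, clear of the face. The point is 44 above the rim: 52 above the desk on a plate, 44 when standing on the desk
- right_plate_1: aluminium cooling plate in the right place: of right_plate_1 and _2, alike, just one is there, or none. Face 80 long (x), 36 wide (y): flat, 30 above the desk, or bowed, 32 in the middle and 29 at both ends (a straightedge tips 0.075 rad to the pressed end). Dark flange 96 x 52 x 8; 1.5 kg, stands on the desk. Origin: centre of its underside; +x points away from the robot, to the brass nipples
- right_plate_2: aluminium cooling plate in the right place: of right_plate_1 and _2, alike, just one is there, or none. Face 80 long (x), 36 wide (y): flat, 30 above the desk, or bowed, 32 in the middle and 29 at both ends (a straightedge tips 0.075 rad to the pressed end). Dark flange 96 x 52 x 8; 1.5 kg, stands on the desk. Origin: centre of its underside; +x points away from the robot, to the brass nipples
- right_cover_grip (a point): handle centre of the loose cover of the right place, where there may be no plate under it. Handle: bar 40 long (x), 12 wide, 28 high, on a tray turned upside down, 90 x 46 x 30 high, walls 3, 0.07 kg. It fits over a plate with 2 to spare each side, its rim on the flange, clear of the face. The point is 44 above the rim: 52 above the desk on a plate, 44 when standing on the desk
- straightedge: the same straightedge; origin at the centre of its underside
- marker: loose white marker pen, a bystander 132 long (y), 12 wide and 12 high, lying between the middle and the right plate; origin at the centre of its underside
- dropper_bottle_1: small white dropper bottle, 30 across and 91 high, a loose bystander standing near the robot; origin at the centre of its foot
There are look-alikes about, which are no part of the job. Leave any green look-alike of the straightedge alone.

How it is judged:
On the way, in this order (a step that is already met when the one before it is completed fails the run):
1. the straightedge lies lengthwise along the bare face of the left plate (within 15 mm of the middle lengthwise, 12 mm across) and is pressed down on its near end from above (x of straightedge_mid in the frame of left_plate_1 between -0.015 and 0.015 m and y of straightedge_mid in the frame of left_plate_1 between -0.012 and 0.012 m and angle between the x axis of straightedge_mid and the x axis of left_plate_1, either way round below 0.25 rad and x of the grasp point in the frame of left_plate_1 below -0.018 m and z of the grasp point in the frame of left_plate_1 above 0.05 m and contact force between straightedge and left_plate_1 above 3.5 N and x of straightedge_mid in the frame of left_plate_2 between -0.015 and 0.015 m and y of straightedge_mid in the frame of left_plate_2 between -0.012 and 0.012 m and angle between the x axis of straightedge_mid and the x axis of left_plate_2, either way round below 0.25 rad and x of the grasp point in the frame of left_plate_2 below -0.018 m and z of the grasp point in the frame of left_plate_2 above 0.05 m and contact force between straightedge and left_plate_2 above 3.5 N), for 0.2 s.
2. the straightedge lies lengthwise along the bare face of the left plate (within 15 mm of the middle lengthwise, 12 mm across) and is pressed down on its far end from above (x of straightedge_mid in the frame of left_plate_1 between -0.015 and 0.015 m and y of straightedge_mid in the frame of left_plate_1 between -0.012 and 0.012 m and angle between the x axis of straightedge_mid and the x axis of left_plate_1, either way round below 0.25 rad and x of the grasp point in the frame of left_plate_1 above 0.018 m and z of the grasp point in the frame of left_plate_1 above 0.05 m and contact force between straightedge and left_plate_1 above 3.5 N and x of straightedge_mid in the frame of left_plate_2 between -0.015 and 0.015 m and y of straightedge_mid in the frame of left_plate_2 between -0.012 and 0.012 m and angle between the x axis of straightedge_mid and the x axis of left_plate_2, either way round below 0.25 rad and x of the grasp point in the frame of left_plate_2 above 0.018 m and z of the grasp point in the frame of left_plate_2 above 0.05 m and contact force between straightedge and left_plate_2 above 3.5 N), for 0.2 s.
3. the straightedge lies lengthwise along the bare face of the mid plate (within 15 mm of the middle lengthwise, 12 mm across) and is pressed down on its near end from above (x of straightedge_mid in the frame of mid_plate_1 between -0.015 and 0.015 m and y of straightedge_mid in the frame of mid_plate_1 between -0.012 and 0.012 m and angle between the x axis of straightedge_mid and the x axis of mid_plate_1, either way round below 0.25 rad and x of the grasp point in the frame of mid_plate_1 below -0.018 m and z of the grasp point in the frame of mid_plate_1 above 0.05 m and contact force between straightedge and mid_plate_1 above 3.5 N and x of straightedge_mid in the frame of mid_plate_2 between -0.015 and 0.015 m and y of straightedge_mid in the frame of mid_plate_2 between -0.012 and 0.012 m and angle between the x axis of straightedge_mid and the x axis of mid_plate_2, either way round below 0.25 rad and x of the grasp point in the frame of mid_plate_2 below -0.018 m and z of the grasp point in the frame of mid_plate_2 above 0.05 m and contact force between straightedge and mid_plate_2 above 3.5 N), for 0.2 s.
4. the straightedge lies lengthwise along the bare face of the mid plate (within 15 mm of the middle lengthwise, 12 mm across) and is pressed down on its far end from above (x of straightedge_mid in the frame of mid_plate_1 between -0.015 and 0.015 m and y of straightedge_mid in the frame of mid_plate_1 between -0.012 and 0.012 m and angle between the x axis of straightedge_mid and the x axis of mid_plate_1, either way round below 0.25 rad and x of the grasp point in the frame of mid_plate_1 above 0.018 m and z of the grasp point in the frame of mid_plate_1 above 0.05 m and contact force between straightedge and mid_plate_1 above 3.5 N and x of straightedge_mid in the frame of mid_plate_2 between -0.015 and 0.015 m and y of straightedge_mid in the frame of mid_plate_2 between -0.012 and 0.012 m and angle between the x axis of straightedge_mid and the x axis of mid_plate_2, either way round below 0.25 rad and x of the grasp point in the frame of mid_plate_2 above 0.018 m and z of the grasp point in the frame of mid_plate_2 above 0.05 m and contact force between straightedge and mid_plate_2 above 3.5 N), for 0.2 s.
5. the straightedge lies lengthwise along the bare face of the right plate (within 15 mm of the middle lengthwise, 12 mm across) and is pressed down on its near end from above (x of straightedge_mid in the frame of right_plate_1 between -0.015 and 0.015 m and y of straightedge_mid in the frame of right_plate_1 between -0.012 and 0.012 m and angle between the x axis of straightedge_mid and the x axis of right_plate_1, either way round below 0.25 rad and x of the grasp point in the frame of right_plate_1 below -0.018 m and z of the grasp point in the frame of right_plate_1 above 0.05 m and contact force between straightedge and right_plate_1 above 3.5 N and x of straightedge_mid in the frame of right_plate_2 between -0.015 and 0.015 m and y of straightedge_mid in the frame of right_plate_2 between -0.012 and 0.012 m and angle between the x axis of straightedge_mid and the x axis of right_plate_2, either way round below 0.25 rad and x of the grasp point in the frame of right_plate_2 below -0.018 m and z of the grasp point in the frame of right_plate_2 above 0.05 m and contact force between straightedge and right_plate_2 above 3.5 N), for 0.2 s.
6. the straightedge lies lengthwise along the bare face of the right plate (within 15 mm of the middle lengthwise, 12 mm across) and is pressed down on its far end from above (x of straightedge_mid in the frame of right_plate_1 between -0.015 and 0.015 m and y of straightedge_mid in the frame of right_plate_1 between -0.012 and 0.012 m and angle between the x axis of straightedge_mid and the x axis of right_plate_1, either way round below 0.25 rad and x of the grasp point in the frame of right_plate_1 above 0.018 m and z of the grasp point in the frame of right_plate_1 above 0.05 m and contact force between straightedge and right_plate_1 above 3.5 N and x of straightedge_mid in the frame of right_plate_2 between -0.015 and 0.015 m and y of straightedge_mid in the frame of right_plate_2 between -0.012 and 0.012 m and angle between the x axis of straightedge_mid and the x axis of right_plate_2, either way round below 0.25 rad and x of the grasp point in the frame of right_plate_2 above 0.018 m and z of the grasp point in the frame of right_plate_2 above 0.05 m and contact force between straightedge and right_plate_2 above 3.5 N), for 0.2 s.
At the end, for the whole second after the job is handed in: Flat plates carry their own covers, seated level (within 7 mm, 0.12 rad); covers of bowed plates stand upright on the desk, centre over 55 mm from the plate's; the straightedge lies at rest on its mat (centre within 45 mm lengthwise, 22 mm across of the mat's) (z of left_cover_grip in the frame of left_plate_1 between 0.038 and 0.048 m and angle between the z axis of left_cover_grip and the z axis of left_plate_1, either way round below 0.06 rad and horizontal distance between left_cover_grip and left_plate_1 above 0.055 m and z of left_cover_grip in the frame of left_plate_2 between 0.038 and 0.055 m and angle between the z axis of left_cover_grip and the z axis of left_plate_2, either way round below 0.06 rad and horizontal distance between left_cover_grip and left_plate_2 below 0.007 m and angle between the x axis of left_cover_grip and the x axis of left_plate_2, either way round below 0.12 rad and z of mid_cover_grip in the frame of mid_plate_1 between 0.038 and 0.055 m and angle between the z axis of mid_cover_grip and the z axis of mid_plate_1, either way round below 0.06 rad and horizontal distance between mid_cover_grip and mid_plate_1 below 0.007 m and angle between the x axis of mid_cover_grip and the x axis of mid_plate_1, either way round below 0.12 rad and z of mid_cover_grip in the frame of mid_plate_2 between 0.038 and 0.048 m and angle between the z axis of mid_cover_grip and the z axis of mid_plate_2, either way round below 0.06 rad and horizontal distance between mid_cover_grip and mid_plate_2 above 0.055 m and z of right_cover_grip in the frame of right_plate_1 between 0.038 and 0.055 m and angle between the z axis of right_cover_grip and the z axis of right_plate_1, either way round below 0.06 rad and horizontal distance between right_cover_grip and right_plate_1 below 0.007 m and angle between the x axis of right_cover_grip and the x axis of right_plate_1, either way round below 0.12 rad and z of right_cover_grip in the frame of right_plate_2 between 0.038 and 0.048 m and angle between the z axis of right_cover_grip and the z axis of right_plate_2, either way round below 0.06 rad and horizontal distance between right_cover_grip and right_plate_2 above 0.055 m and x of straightedge_mid in the frame of edge_mat between -0.045 and 0.045 m and y of straightedge_mid in the frame of edge_mat between -0.022 and 0.022 m and height (world z) of straightedge_mid below 0.017 m and linear speed of straightedge below 0.02 m/s); the robot touches nothing.
It fails at once if the dropper bottle is knocked over (angle between dropper_bottle_1's own z axis and vertical above 0.6 rad).
Of left_plate_1, left_plate_2 only 1 to 1 are there at a start; the rules pass over those that are not, and their reading is None.
Of mid_plate_1, mid_plate_2 only 1 to 1 are there at a start; the rules pass over those that are not, and their reading is None.
Of right_plate_1, right_plate_2, reagent_bottle only 1 to 1 are there at a start; the rules pass over those that are not, and their reading is None.
At some moment in a run one of left_cover, mid_cover, right_cover may be knocked a few centimetres aside while the robot is not near it.
It also fails if it takes over 210 s, if anything falls off the work surface, if the arm or the gripper's body presses on something with over 40 N, if the wrist force passes 120 N, or if a joint passes its speed limit or range.

ROBOT

A 7-joint arm with a two-finger parallel gripper is mounted at the origin on the work surface; the furniture and walls round the work are solid. World frame = base frame: x ahead of the robot, y to its left, z up, the work surface at z = 0. Lengths are in m, angles in rad, forces in N, time in s.
With the tool pointing down it reaches from about 0.4 to 0.85 m from the base axis. Payload 10.4 kg.
Tool frame: the origin (TCP) lies midway between the tips of the shut fingers; the grasp point (between the pads) lies 19 mm behind it; z points along the fingers, y is the line along which they close (so a half turn about z gives the same grasp; the last joint's range is limited). The gripper opens to 87 mm and grips with 3 to 60 N. Pads are 19 mm wide; open, the fingers measure 117 mm over their backs; the gripper's body (75 mm by 190 mm) begins 51 mm behind the grasp point.
Start: joints at [1.169, 0.332, -0.065, 1.46, 0.022, 1.35, -0.088], TCP at [0.231, -0.581, 0.223] pointing down, gripper open.
Joint ranges: [-2.6, 2.6], [-0.5, 2.12], [-1.47, 1.34], [0.16, 2.42], [-1.27, 4.41], [0.06, 2.06], [-2.6, 2.6]. Speed limits (rad/s): [2.22, 2.22, 2.79, 2.79, 3.14, 3.14, 3.14].

INTERFACE

Orientations are given as a unit quaternion [x, y, z, w].
In Python, from bench import sensors, eyes, order gives the robot as it stands.
- The arm moves only by the tool arm_command, never from a script. Its argument "steps" is a list of rows, each an object with "rot": the turn, a rotation vector about the world's x, y, z in degrees, a list of three; "slide": the shift along the world's x, y, z in m, a list of three; "grip": the opening, from 0 (shut) to 1 (fully open). A call has exactly 8 rows; each row shifts and turns the commanded pose from where the row before left it; what a row does not reach is not made up. A row lasts 1/8 s, in which the tool goes at most 62.5 mm and 10.7 degrees, less where a joint would pass 70% of its speed; a pose out of reach is approached as far as the arm can. A call with a gripper value outside its range is refused whole. The fingers move at their own pace and stop on an object; "newtons" is the grip in N (left out, the last holds). Time passes only in rows, so rows that do not move let the fingers close, or fill a call up. It gives the time, the measured TCP pose, the force, the opening and the grip force at its end, in the units of the state.
- sensors.read_state(): the state, without advancing time (a new reading comes with each control period).
- eyes.camera(name): name is "scene" or "side" or "wrist"; returns a dict with "pixels" (384x512x3 uint8, red, green, blue), "intrinsics" (3x3 intrinsics, pixels), "pose" (4x4, takes a point from camera to world coordinates). Camera axes: x right, y down, z forward; pixel columns grow to the right and rows downward; lengths in m; the calibration is good to about 2 mm. The wrist camera is an equidistant fisheye: a pixel r from the principal point sees the ray r / f radians off the axis. A picture is of the moment at which its call begins. There is no depth.
- order.close_job(): hands the job in; it is judged then, once.
Trained networks look in a picture, given as the dict that the camera call returned (one of the last four; its "shot" number tells which), for a name from the list of things; names that differ only in an ending like _2 or _b are one class to them, and where a whole thing is asked for, a point or a joint stands for the part that bears it (a point fixed in the world has none). Each returns a list of dicts, best first, with "conf" (0 to 1); they miss things now and then, are a little off and sometimes report something else, mostly with a low value. They report only what shows in the picture. A call takes as long as a camera call. They do not tell look-alikes from the thing itself.
- eyes.look_for(name, picture): "bbox" ([left, top, right, bottom] in pixels, round what is visible of it).
The state is a dict: "time": time; "joint_positions": joint angles; "joint_vel": joint speeds; "joint_torque": joint torques, N m; "ee_pos": TCP position; "eef_rot": TCP orientation; "ft_force": force on the tool from outside, world axes, zero at the start; "torque": the same for the moment, N m; "width": finger opening in m; "grip_force": force on a finger pad.
Only numpy, scipy, OpenCV 4.12 (cv2) and the standard library are available. Lean on these libraries where they do the work, as an engineer would, in place of code of your own. Each camera call takes 0.05 s, during which the arm holds its last target. There are 200 camera calls.

## Working session

There is one attempt and no reset: what is moved stays moved. The work goes in short steps, Python scripts to look and compute and a tool call to move; the robot and the scene stay as the last step left them, time stands still between calls to the robot, and variables do not carry over. Pictures are saved under pics/ and viewed, at most 17 in all, crops included, and the job is handed in when it is done.

Besides the shell and the picture viewer there is one more tool, called after "Emit:" as name([rows], argument=value, ...), one row to a line, values as JSON. arm_command: Moves the arm, as the interface text tells. Its arguments: {"type":"object","properties":{"steps":{"type":"array","items":{"type":"object","properties":{"rot":{"type":"array","items":{"type":"number"}},"slide":{"type":"array","items":{"type":"number"}},"grip":{"type":"number"}}}},"newtons":{"type":"number"}},"required":["steps"]}

```bash
mkdir -p pics; cat > h.py <<'E'
from bench import sensors, eyes, order
import numpy as np, cv2
def save(p,name,box=None,scale=1):
    im=p["pixels"][:,:,::-1]
    if box: im=im[box[1]:box[3],box[0]:box[2]]
    cv2.imwrite("pics/"+name,cv2.resize(im,None,fx=scale,fy=scale,interpolation=cv2.INTER_CUBIC))
def ray(p,u,v,wrist=False):
    K=np.array(p["intrinsics"]);T=np.array(p["pose"])
    x=(u-K[0,2])/K[0,0];y=(v-K[1,2])/K[1,1]
    if wrist:
        r=np.hypot(x,y)+1e-12;d=np.array([x/r*np.sin(r),y/r*np.sin(r),np.cos(r)])
    else: d=np.array([x,y,1.])
    return T[:3,3],T[:3,:3]@d
def at(p,u,v,z,wrist=False):
    o,d=ray(p,u,v,wrist);return o+d*(z-o[2])/d[2]
def proj(p,P,wrist=False):
    K=np.array(p["intrinsics"]);T=np.array(p["pose"])
    c=T[:3,:3].T@(np.array(P)-T[:3,3])
    if wrist:
        s=np.hypot(c[0],c[1])+1e-12;t=np.arctan2(s,c[2]);x,y=c[0]/s*t,c[1]/s*t
    else: x,y=c[0]/c[2],c[1]/c[2]
    return np.array([K[0,0]*x+K[0,2],K[1,1]*y+K[1,2]])
E
python3 - <<'E'
from h import *
np.set_printoptions(precision=3,suppress=True)
s=sensors.read_state();print(s)
for c in ["scene","side","wrist"]:
    p=eyes.camera(c);save(p,c+"0.png",scale=1.5);print(c,np.array(p["intrinsics"]).tolist(),np.array(p["pose"]))
    for n in ["straightedge","edge_mat","left_plate_1","left_cover_grip","marker","dropper_bottle_1"]:
        print(n,[(np.round(d["bbox"]).tolist(),round(d["conf"],2)) for d in eyes.look_for(n,p)])
E
```

```text
{'time': 0.0, 'joint_positions': array([ 1.169,  0.333, -0.065,  1.461,  0.022,  1.35 , -0.089]), 'joint_vel': array([-0.   , -0.001,  0.   ,  0.   ,  0.001, -0.   , -0.002]), 'joint_torque': array([ -0.001, -62.326,   0.024, -38.989,  -0.061,   0.04 ,   0.   ]), 'ee_pos': array([ 0.231, -0.58 ,  0.222]), 'eef_rot': array([ 0.982,  0.188, -0.   , -0.001]), 'ft_force': array([ 0.831,  0.333, -0.208]), 'torque': array([ 0.016, -0.014,  0.009]), 'grip_force': 0.0, 'width': 0.08672126464544995}
scene [[412.0129904761412, 0.0, 257.47036335538456], [0.0, 412.0129904761412, 191.16532536297893], [0.0, 0.0, 1.0]] [[ 0.569 -0.539  0.62  -0.066]
 [-0.822 -0.375  0.428 -0.521]
 [ 0.002 -0.754 -0.657  0.617]
 [ 0.     0.     0.     1.   ]]
straightedge [([332.0, 206.0, 359.0, 242.0], 0.85), ([261.0, 208.0, 298.0, 239.0], 0.76)]
edge_mat [([322.0, 215.0, 363.0, 251.0], 0.64)]
left_plate_1 [([210.0, 149.0, 249.0, 170.0], 0.51)]
left_cover_grip [([208.0, 133.0, 246.0, 166.0], 0.65)]
marker [([273.0, 164.0, 306.0, 200.0], 0.47)]
dropper_bottle_1 [([228.0, 218.0, 244.0, 253.0], 0.94), ([210.0, 149.0, 
[... 275 characters left out ...]
 [([277.0, 251.0, 313.0, 267.0], 0.7), ([246.0, 216.0, 257.0, 242.0], 0.61), ([263.0, 258.0, 322.0, 279.0], 0.43)]
edge_mat [([264.0, 258.0, 323.0, 274.0], 0.92)]
left_plate_1 []
left_cover_grip []
marker [([282.0, 156.0, 313.0, 183.0], 0.73), ([287.0, 208.0, 338.0, 213.0], 0.67)]
dropper_bottle_1 [([200.0, 194.0, 214.0, 231.0], 0.67)]
wrist [[297.3186396354542, 0.0, 258.1609014894882], [0.0, 297.3186396354542, 193.6654168208261], [0.0, 0.0, 1.0]] [[ 0.37  -0.901 -0.226  0.294]
 [-0.929 -0.359 -0.091 -0.556]
 [ 0.001  0.243 -0.97   0.385]
 [ 0.     0.     0.     1.   ]]
straightedge []
edge_mat []
left_plate_1 []
left_cover_grip []
marker []
dropper_bottle_1 [([12.0, 0.0, 57.0, 21.0], 0.69)]
```

View pics/scene0.png

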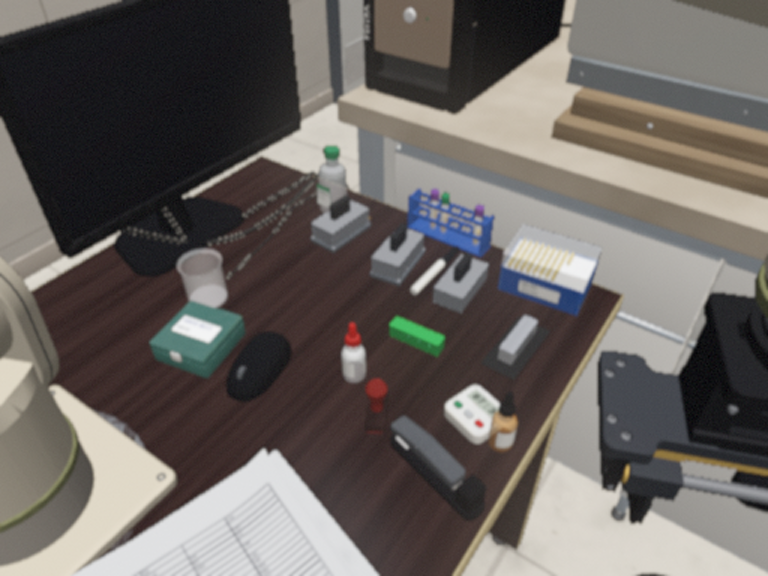

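View pics/side0.png

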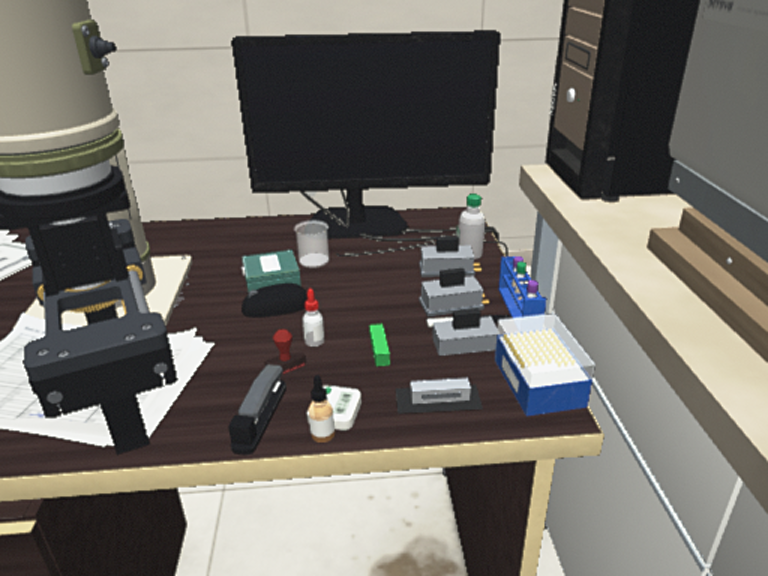

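The scene picture shows three grey covers with black handles at 1.5x pixels (341,204), (399,238) and (462,265). The grey steel bar lies on its black mat at (518,340); the green bar at (417,335) is the look-alike. The white dropper bottle with the red cap is at (352,355). In the side view, brass nipples show for the left and middle plates, but none for the right one.

```bash
python3 - <<'E'
from h import *
np.set_printoptions(precision=3,suppress=True)
a=eyes.camera("scene");b=eyes.camera("side")
def tri(u,v):
    (o1,d1),(o2,d2)=ray(a,*np.array(u)/1.5),ray(b,*np.array(v)/1.5)
    A=np.c_[d1,-d2];t=np.linalg.lstsq(A,o2-o1,rcond=None)[0]
    P,Q=o1+d1*t[0],o2+d2*t[1];return (P+Q)/2,np.linalg.norm(P-Q)
for n,u,v in [("L",(341,205),(447,244)),("M",(399,239),(452,278)),("R",(462,266),(466,320)),("edge",(518,340),(440,390)),("bottle",(352,355),(313,325)),("green",(417,335),(380,344)),("bot bottle",(332,178),(471,226)),("tipbox",(550,265),(540,350)),("rack",(450,220),(522,285))]:
    print(n,*tri(u,v))
print(at(a,518/1.5,340/1.5,.02),at(b,440/1.5,390/1.5,.02))
save(a,"s_crop.png",(195,120,375,260),4.4)
save(b,"d_crop.png",(230,150,400,290),4.2)
E
```

```text
L [0.587 0.02  0.054] 0.005182374272937521
M [ 0.573 -0.103  0.05 ] 0.0010352717608542426
R [ 0.576 -0.213  0.042] 0.004233508500786349
edge [ 0.518 -0.335  0.012] 0.0015797076439888196
bottle [ 0.352 -0.179  0.028] 0.00547191346758898
green [ 0.448 -0.218  0.01 ] 0.00048461053891397276
bot bottle [0.642 0.082 0.057] 0.0027776334749571685
tipbox [ 0.652 -0.317  0.049] 0.007786151266001588
rack [ 0.678 -0.133  0.042] 0.009963114687022578
[ 0.509 -0.338  0.02 ] [ 0.517 -0.344  0.02 ]
```

View pics/s_crop.png

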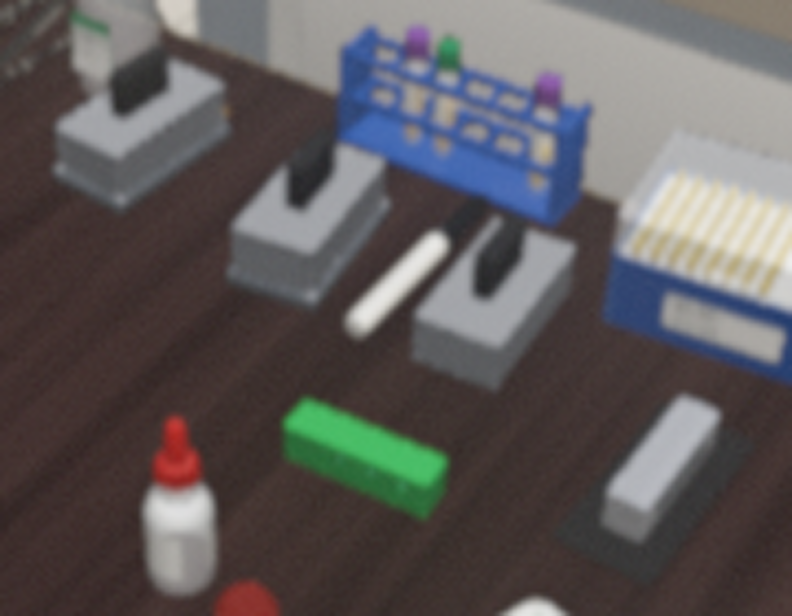

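View pics/d_crop.png

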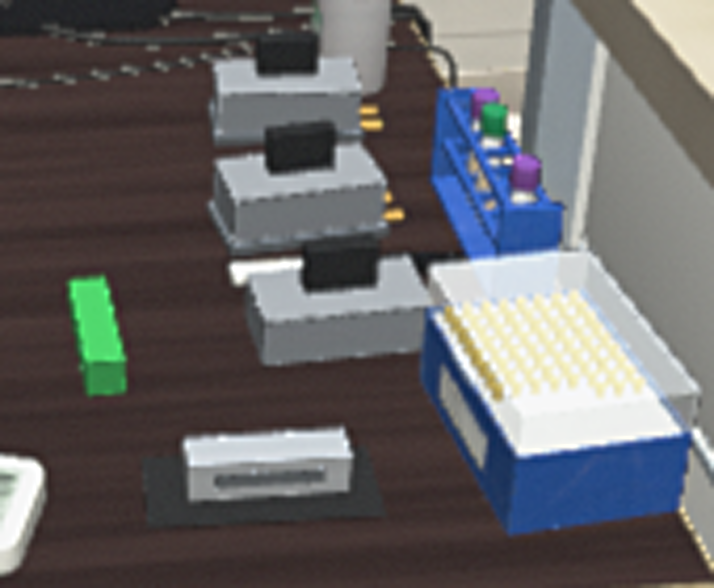

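```bash
python3 - <<'E'
from h import *
np.set_printoptions(precision=3,suppress=True)
a=eyes.camera("scene")
f=lambda c,z:at(a,c[0]/4.4+195,c[1]/4.4+120,z)
for n,c,d,z in [("L",(122,203),(228,125),.008),("M",(315,298),(388,205),.008),("R",(503,345),(575,243),.03),("mat",(655,582),(752,440),.002),("barTop",(648,510),(720,410),.024)]:
    P,Q=f(c,z),f(d,z);v=Q-P;print(n,P,Q,np.linalg.norm(v),np.degrees(np.arctan2(v[1],v[0])))
for n,c,z in [("mouse",(260,363),.02),("mouseR",(290,350),.01),("teal",(245,320),.03),("beaker",(215,300),0),("dropper foot",(355,378),0),("reagent top",(332,150),.12)]:
    print(n,at(a,c[0]/1.5,c[1]/1.5,z))
E
```

```text
L [ 0.537 -0.002  0.008] [ 0.63  -0.007  0.008] 0.0934413568864986 -2.7306472531645674
M [ 0.531 -0.134  0.008] [ 0.619 -0.123  0.008] 0.08878195232419804 6.920063352014884
R [ 0.532 -0.242  0.03 ] [ 0.622 -0.234  0.03 ] 0.09038169136696923 5.128556950066655
mat [ 0.462 -0.361  0.002] [ 0.569 -0.36   0.002] 0.10706913417121346 0.37697590815458454
barTop [ 0.479 -0.345  0.024] [ 0.556 -0.345  0.024] 0.07714586049097838 0.22696836146424326
mouse [ 0.282 -0.083  0.02 ]
mouseR [ 0.328 -0.093  0.01 ]
teal [ 0.322 -0.02   0.03 ]
beaker [0.347 0.073 0.   ]
dropper foot [ 0.345 -0.188  0.   ]
reagent top [0.633 0.071 0.12 ]
```

Emit:
arm_command([
  {"slide":[0,0.02,0.05],"grip":1},
  {"slide":[0.02,0.055,0.02],"grip":1},
  {"slide":[0.025,0.055,0],"grip":1},
  {"slide":[0.025,0.055,0],"grip":1},
  {"slide":[0.03,0.05,0],"grip":1},
  {"slide":[0.03,0.05,0],"grip":1},
  {"slide":[0.03,0.05,0],"grip":1},
  {"slide":[0.03,0.05,0],"grip":1},
])

```text
schema error: expected keys rot, slide, grip
```

Emit:
arm_command([
  {"rot":[0,0,-3],"slide":[0,0.02,0.05],"grip":1},
  {"rot":[0,0,-3],"slide":[0.02,0.055,0.02],"grip":1},
  {"rot":[0,0,-3],"slide":[0.025,0.055,0],"grip":1},
  {"rot":[0,0,-3],"slide":[0.025,0.055,0],"grip":1},
  {"rot":[0,0,-3],"slide":[0.03,0.05,0],"grip":1},
  {"rot":[0,0,-3],"slide":[0.03,0.05,0],"grip":1},
  {"rot":[0,0,-3],"slide":[0.03,0.05,0],"grip":1},
  {"rot":[0,0,-3],"slide":[0.03,0.05,0],"grip":1},
])

```text
time: 2.2
ee_pos: [0.4218, -0.194, 0.2929]
eef_rot: [1.0, -0.021, 0.0, 0.0]
ft_force: [0.7, -0.5, -0.5]
width: 0.0868
grip_force: 0.0
```

Emit:
arm_command([
  {"rot":[0,0,0],"slide":[0.02,0.05,0],"grip":1},
  {"rot":[0,0,0],"slide":[0.02,0.05,0],"grip":1},
  {"rot":[0,0,0],"slide":[0.02,0.05,0],"grip":1},
  {"rot":[0,0,0],"slide":[0.03,0.05,-0.01],"grip":1},
  {"rot":[0,0,0],"slide":[0.02,0.014,-0.01],"grip":1},
  {"rot":[0,0,0],"slide":[0,0,0],"grip":1},
  {"rot":[0,0,0],"slide":[0,0,0],"grip":1},
  {"rot":[0,0,0],"slide":[0,0,0],"grip":1},
])

```text
time: 3.2
ee_pos: [0.5309, 0.0173, 0.2731]
eef_rot: [1.0, -0.021, 0.0, 0.0]
ft_force: [-0.3, -0.0, 0.1]
width: 0.0872
grip_force: 0.0
```

```bash
cat > cov.py <<'E'
from h import *
np.set_printoptions(precision=4,suppress=True)
def dark(p,guess,z,size,wrist=True,thr=70,win=0.06):
    """min-area box of a dark blob on plane z near guess, rectified top view 0.25mm/px"""
    n=480;g=np.arange(n)*win*2/n-win
    X,Y=np.meshgrid(guess[0]+g,guess[1]+g)
    m=np.array([proj(p,(x,y,z),wrist) for x,y in zip(X.ravel(),Y.ravel())]).reshape(n,n,2).astype(np.float32)
    return cv2.remap(p["pixels"],m[:,:,0],m[:,:,1],cv2.INTER_LINEAR)
E
python3 - <<'E'
from cov import *
s=sensors.read_state();print(s["ee_pos"])
p=eyes.camera("wrist");save(p,"w1.png",scale=1.5)
for n,P in [("L",(.587,.02,.066)),("M",(.573,-.103,.066))]: print(n,proj(p,P,True)*1.5)
for n in ["left_cover_grip","left_plate_1","marker"]:
    print(n,[((np.array(d["bbox"])*1.5).round().tolist(),round(d["conf"],2)) for d in eyes.look_for(n,p)])
E
```

```text
[0.5309 0.0173 0.2731]
L [380.6312 194.8092]
M [525.8649 208.2444]
left_cover_grip []
left_plate_1 [([366.0, 129.0, 411.0, 228.0], 0.6)]
marker [([549.0, 120.0, 568.0, 249.0], 0.88)]
```

View pics/w1.png

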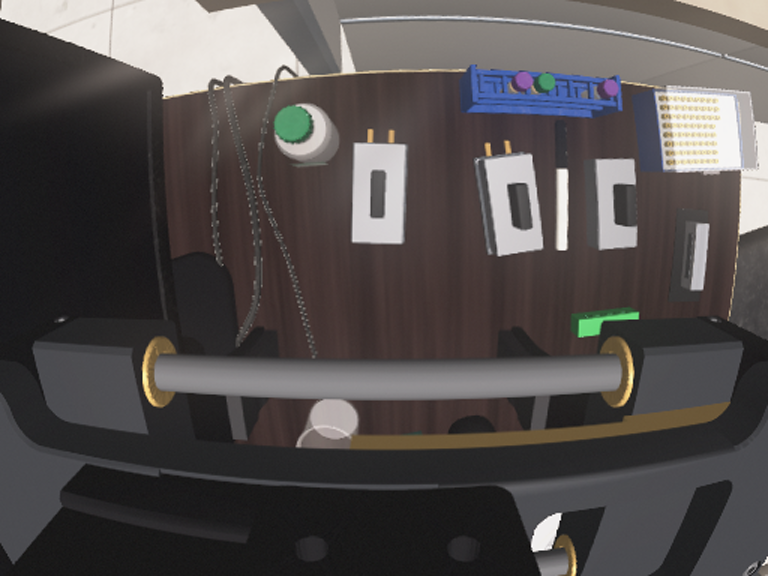

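The wrist view shows the left cover at (378,194) and the middle cover at (520,205), both with nipples. The right cover at (617,205) stands flat on the desk without flange or nipples, so there is no right plate. Next I measure the tray tops.

```bash
cat > cov.py <<'E'
from h import *
np.set_printoptions(precision=4,suppress=True)
def rect(p,g,z,win=0.07,n=560,wrist=True):
    a=np.linspace(-win,win,n);X,Y=np.meshgrid(g[0]+a,g[1]+a)
    m=np.array([proj(p,(x,y,z),wrist) for x,y in zip(X.ravel(),Y.ravel())],np.float32).reshape(n,n,2)
    return cv2.remap(p["pixels"],m[:,:,0],m[:,:,1],cv2.INTER_LINEAR)
def box(mask,g,win=0.07,n=560):
    """centre, sides, yaw(deg) of the blob of mask nearest the window centre"""
    c,_=cv2.findContours(mask.astype(np.uint8),cv2.RETR_EXTERNAL,cv2.CHAIN_APPROX_NONE)
    c=[k for k in c if cv2.contourArea(k)>800]
    if not c: return None
    k=min(c,key=lambda k:np.linalg.norm(np.array(cv2.minAreaRect(k)[0])-n/2))
    (u,v),(w,h),a=cv2.minAreaRect(k);s=2*win/(n-1)
    if w<h: a-=90;w,h=h,w
    a=(a+90)%180-90
    return (round(g[0]-win+u*s,4),round(g[1]-win+v*s,4)),(round(w*s,4),round(h*s,4)),round(a,1)
def cover(p,g,top):
    """tray top (bright) at plane top"""
    im=rect(p,g,top).astype(int);b=im.min(2)
    return im,box(b>150,g)
E
python3 - <<'E'
from cov import *
p=eyes.camera("wrist")
o=[]
for n,g,z in [("L",(.587,.02),.038),("M",(.573,-.103),.038),("R",(.576,-.213),.03)]:
    im,r=cover(p,g,z);print(n,r);o.append(im)
    print(' handle',box(rect(p,g,z+.028).max(2)<75,g))
cv2.imwrite("pics/r1.png",cv2.resize(np.hstack(o)[:,:,::-1].astype(np.uint8),(798,266)))
E
```

```text
L ((0.5882, 0.0228), (0.0893, 0.0458), -4.1)
 handle ((0.587, 0.02), (0.14, 0.14), -90.0)
M ((0.5751, -0.101), (0.0897, 0.0458), 7.5)
 handle ((0.573, -0.095), (0.14, 0.124), 0.0)
R ((0.5763, -0.213), (0.0893, 0.0453), 3.5)
 handle ((0.5769, -0.2067), (0.0386, 0.026), 3.6)
```

View pics/r1.png

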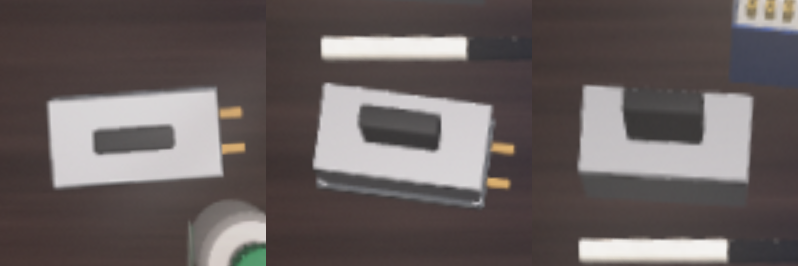

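The rectified view shows L, M and R with nipples at L and M only. The tray boxes measure 89–90 x 46 mm, which matches the covers. Next I check the reagent bottle's height and position for gripper body clearance.

```bash
python3 - <<'E'
from cov import *
a=eyes.camera("scene");b=eyes.camera("side");w=eyes.camera("wrist")
def tri(*uv):
    A=np.zeros((3,3));r=np.zeros(3)
    for p,u,wr in uv:
        o,d=ray(p,*np.array(u)/1.5,wr);d/=np.linalg.norm(d);M=np.eye(3)-np.outer(d,d);A+=M;r+=M@o
    return np.linalg.solve(A,r)
print("cap",tri((a,(332,150),0),(b,(474,199),0),(w,(292,123),1)))
print("body",[at(b,x/1.5,255/1.5,.01) for x in (458,484)],[at(a,x/1.5,195/1.5,.04) for x in (318,347)])
E
```

```text
cap [0.6452 0.0819 0.1103]
body [array([0.614 , 0.0559, 0.01  ]), array([0.662 , 0.0502, 0.01  ])] [array([0.6089, 0.0874, 0.04  ]), array([0.6372, 0.0467, 0.04  ])]
```

Emit:
arm_command([
  {"rot":[0,0,-1.7],"slide":[0.02,0.002,-0.02],"grip":1},
  {"rot":[0,0,0],"slide":[0.015,0.002,-0.02],"grip":1},
  {"rot":[0,0,0],"slide":[0.01,0.0015,-0.02],"grip":0.6},
  {"rot":[0,0,0],"slide":[0,0,-0.02],"grip":0.6},
  {"rot":[0,0,0],"slide":[0,0,-0.02],"grip":0.6},
  {"rot":[0,0,0],"slide":[0,0,0],"grip":0.6},
  {"rot":[0,0,0],"slide":[0,0,0],"grip":0.6},
  {"rot":[0,0,0],"slide":[0,0,0],"grip":0.6},
])

```text
time: 4.6
ee_pos: [0.5767, 0.0239, 0.1736]
eef_rot: [0.999, -0.035, 0.001, 0.0]
ft_force: [0.1, 0.5, 0.6]
width: 0.0522
grip_force: 0.0
```

Emit:
arm_command([
  {"rot":[0,0,0],"slide":[0.003,-0.0005,-0.03],"grip":0.6},
  {"rot":[0,0,0],"slide":[0,0,-0.035],"grip":0.6},
  {"rot":[0,0,0],"slide":[0,0,-0.035],"grip":0.6},
  {"rot":[0,0,0],"slide":[0,0,-0.02],"grip":0.6},
  {"rot":[0,0,0],"slide":[0,0,-0.0065],"grip":0.6},
  {"rot":[0,0,0],"slide":[0,0,0],"grip":0.1},
  {"rot":[0,0,0],"slide":[0,0,0],"grip":0},
  {"rot":[0,0,0],"slide":[0,0,0],"grip":0},
], newtons=12)

```text
time: 5.6
ee_pos: [0.5797, 0.0233, 0.047]
eef_rot: [0.999, -0.035, 0.001, 0.0]
ft_force: [0.3, 0.3, 0.1]
width: 0.0301
grip_force: 0.0
```

Emit:
arm_command([
  {"rot":[0,0,0],"slide":[0,0,0],"grip":0},
  {"rot":[0,0,0],"slide":[0,0,0],"grip":0},
  {"rot":[0,0,0],"slide":[0,0,0],"grip":0},
  {"rot":[0,0,0],"slide":[0,0,0],"grip":0},
  {"rot":[0,0,0],"slide":[0,0,0.02],"grip":0},
  {"rot":[0,0,0],"slide":[0,0,0.03],"grip":0},
  {"rot":[0,0,0],"slide":[0,0,0.03],"grip":0},
  {"rot":[0,0,0],"slide":[0,0,0],"grip":0},
])

```text
time: 6.6
ee_pos: [0.5809, 0.0236, 0.1297]
eef_rot: [0.999, -0.035, 0.003, 0.0]
ft_force: [-0.6, 0.1, -0.9]
width: 0.0119
grip_force: 12.0
```

Emit:
arm_command([
  {"rot":[0,0,0],"slide":[-0.04,0.005,0],"grip":0},
  {"rot":[0,0,0],"slide":[-0.05,0.005,0],"grip":0},
  {"rot":[0,0,0],"slide":[-0.04,0,0],"grip":0},
  {"rot":[0,0,0],"slide":[0,0,-0.03],"grip":0},
  {"rot":[0,0,0],"slide":[0,0,-0.035],"grip":0},
  {"rot":[0,0,0],"slide":[0,0,-0.02],"grip":0},
  {"rot":[0,0,0],"slide":[0,0,-0.005],"grip":0},
  {"rot":[0,0,0],"slide":[0,0,0],"grip":0},
])

```text
time: 7.6
ee_pos: [0.449, 0.0334, 0.0361]
eef_rot: [0.999, -0.035, -0.0, 0.0]
ft_force: [0.1, 0.6, -1.0]
width: 0.0117
grip_force: 12.0
```

```bash
python3 - <<'E'
from cov import *
s=sensors.read_state();print(s["ee_pos"],s["ft_force"],s["width"])
E
```

```text
[0.449  0.0334 0.0361] [ 0.0631  0.5716 -1.0124] 0.011699936709382812
```

Emit:
arm_command([
  {"rot":[0,0,0],"slide":[0,0,0],"grip":0},
  {"rot":[0,0,0],"slide":[0,0,0],"grip":0},
  {"rot":[0,0,0],"slide":[0,0,-0.001],"grip":0},
  {"rot":[0,0,0],"slide":[0,0,0],"grip":0},
  {"rot":[0,0,0],"slide":[0,0,0],"grip":0},
  {"rot":[0,0,0],"slide":[0,0,0],"grip":0.5},
  {"rot":[0,0,0],"slide":[0,0,0],"grip":0.5},
  {"rot":[0,0,0],"slide":[0,0,0],"grip":0.5},
])

```text
time: 8.6
ee_pos: [0.4491, 0.0333, 0.035]
eef_rot: [0.999, -0.035, -0.0, 0.0]
ft_force: [0.4, -0.3, -1.0]
width: 0.0342
grip_force: 0.0
```

Emit:
arm_command([
  {"rot":[0,0,0],"slide":[0,0,0.04],"grip":0.6},
  {"rot":[0,0,3],"slide":[0,0,0.05],"grip":0.6},
  {"rot":[0,0,4.5],"slide":[0.03,-0.03,0.02],"grip":0.6},
  {"rot":[0,0,4],"slide":[0.04,-0.04,0],"grip":0.6},
  {"rot":[0,0,0],"slide":[0.04,-0.04,0],"grip":0.6},
  {"rot":[0,0,0],"slide":[0.016,-0.024,0],"grip":0.6},
  {"rot":[0,0,0],"slide":[0,0,0],"grip":0.6},
  {"rot":[0,0,0],"slide":[0,0,0],"grip":0.6},
])

```text
time: 9.6
ee_pos: [0.5748, -0.0996, 0.1449]
eef_rot: [0.998, 0.066, -0.0, -0.0]
ft_force: [-0.2, -0.2, 0.2]
width: 0.0525
grip_force: 0.0
```

```bash
python3 - <<'E'
from cov import *
print(sensors.read_state()["ee_pos"])
p=eyes.camera("wrist");save(p,"w2.png",scale=1.5)
print("M",cover(p,(.575,-.101),.038)[1],box(rect(p,(.575,-.101),.066).max(2)<60,(.575,-.101)))
E
```

```text
[ 0.5748 -0.0996  0.1449]
M ((0.5752, -0.1011), (0.089, 0.0452), 7.5) ((0.5571, -0.1555), (0.0273, 0.0185), -83.5)
```

View pics/w2.png

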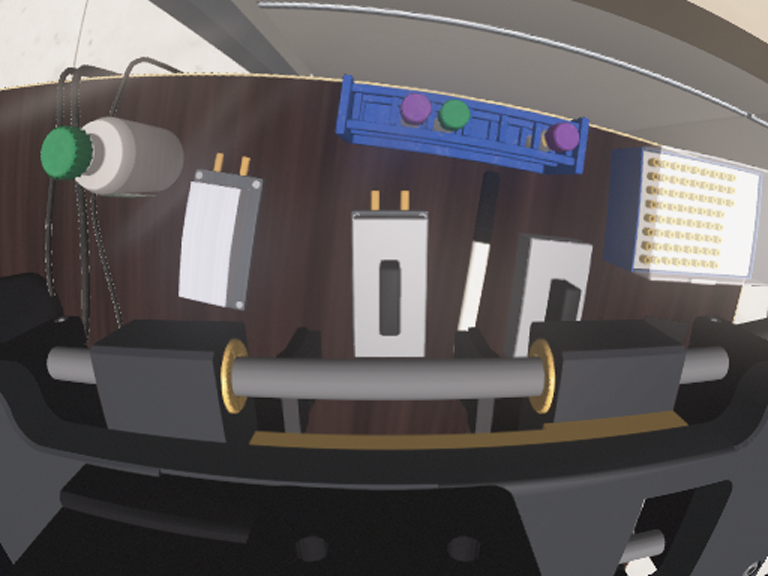

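The left plate at (218,235) is now bare, and the middle cover at (390,285) is centred between the fingers.

Emit:
arm_command([
  {"rot":[0,0,0],"slide":[0.0005,-0.0015,-0.035],"grip":0.6},
  {"rot":[0,0,0],"slide":[0,0,-0.035],"grip":0.4},
  {"rot":[0,0,0],"slide":[0,0,-0.025],"grip":0.4},
  {"rot":[0,0,0],"slide":[0,0,-0.005],"grip":0.4},
  {"rot":[0,0,0],"slide":[0,0,0],"grip":0},
  {"rot":[0,0,0],"slide":[0,0,0],"grip":0},
  {"rot":[0,0,0],"slide":[0,0,0],"grip":0},
  {"rot":[0,0,0],"slide":[0,0,0],"grip":0},
])

```text
time: 10.65
ee_pos: [0.5758, -0.1023, 0.0455]
eef_rot: [0.998, 0.065, 0.0, 0.0]
ft_force: [0.4, -0.1, -1.9]
width: 0.0118
grip_force: 12.0
```

Emit:
arm_command([
  {"rot":[0,0,0],"slide":[0,0,0],"grip":0},
  {"rot":[0,0,0],"slide":[0,0,0.02],"grip":0},
  {"rot":[0,0,0],"slide":[0,0,0.035],"grip":0},
  {"rot":[0,0,0],"slide":[0,0,0.03],"grip":0},
  {"rot":[0,0,0],"slide":[-0.03,0,0],"grip":0},
  {"rot":[0,0,0],"slide":[-0.05,0,0],"grip":0},
  {"rot":[0,0,0],"slide":[-0.045,0,0],"grip":0},
  {"rot":[0,0,0],"slide":[0,0,0],"grip":0},
])

```text
time: 11.65
ee_pos: [0.4483, -0.1028, 0.131]
eef_rot: [0.998, 0.065, -0.0, 0.001]
ft_force: [0.4, -0.0, -0.4]
width: 0.0116
grip_force: 12.0
```

Emit:
arm_command([
  {"rot":[0,0,0],"slide":[0,0,-0.035],"grip":0},
  {"rot":[0,0,0],"slide":[0,0,-0.035],"grip":0},
  {"rot":[0,0,0],"slide":[0,0,-0.018],"grip":0},
  {"rot":[0,0,0],"slide":[0,0,-0.004],"grip":0},
  {"rot":[0,0,0],"slide":[0,0,-0.002],"grip":0},
  {"rot":[0,0,0],"slide":[0,0,0],"grip":0},
  {"rot":[0,0,0],"slide":[0,0,0],"grip":0.4},
  {"rot":[0,0,0],"slide":[0,0,0],"grip":0.4},
])

```text
time: 12.65
ee_pos: [0.451, -0.1024, 0.0365]
eef_rot: [0.998, 0.065, 0.0, 0.0]
ft_force: [-0.3, 0.3, -0.8]
width: 0.0249
grip_force: 0.0
```

Emit:
arm_command([
  {"rot":[0,0,0],"slide":[0,0,0],"grip":0.5},
  {"rot":[0,0,0],"slide":[0,0,0.05],"grip":0.5},
  {"rot":[0,0,0],"slide":[0,0,0.055],"grip":0.6},
  {"rot":[0,0,-3],"slide":[0.01,-0.05,0.02],"grip":0.6},
  {"rot":[0,0,-4.5],"slide":[0.015,-0.055,0],"grip":0.6},
  {"rot":[0,0,0],"slide":[0.02,-0.055,0],"grip":0.6},
  {"rot":[0,0,0],"slide":[0.015,-0.055,0],"grip":0.6},
  {"rot":[0,0,0],"slide":[0.005,-0.02,0],"grip":0.6},
])

```text
time: 13.65
ee_pos: [0.515, -0.3411, 0.1602]
eef_rot: [1.0, -0.002, -0.0, 0.0]
ft_force: [0.6, 0.8, 0.1]
width: 0.0522
grip_force: 0.0
```

```bash
python3 - <<'E'
from cov import *
print(sensors.read_state()["ee_pos"])
p=eyes.camera("wrist");save(p,"w3.png",scale=1.5)
g=(.516,-.342)
im=rect(p,g,.024);print(box(im.min(2)>130,g))
cv2.imwrite("pics/r3.png",im[:,:,::-1])
E
```

```text
[ 0.515  -0.3411  0.1602]
((0.52, -0.3343), (0.0755, 0.0203), -0.8)
```

View pics/w3.png

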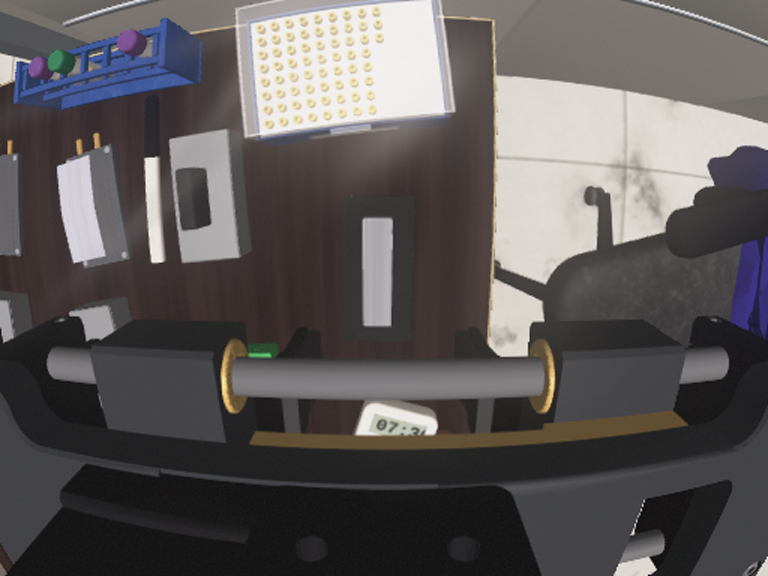

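The bar at (377,272) lies on its black mat and measures 75.5 x 20.3 mm, so it is the straightedge. The middle plate's face at (90,210) looks curved.

Emit:
arm_command([
  {"rot":[0,0,-0.6],"slide":[0.005,0.0067,-0.04],"grip":0.6},
  {"rot":[0,0,0],"slide":[0,0,-0.045],"grip":0.6},
  {"rot":[0,0,0],"slide":[0,0,-0.045],"grip":0.5},
  {"rot":[0,0,0],"slide":[0,0,-0.018],"grip":0.5},
  {"rot":[0,0,0],"slide":[0,0,-0.004],"grip":0.5},
  {"rot":[0,0,0],"slide":[0,0,0],"grip":0},
  {"rot":[0,0,0],"slide":[0,0,0],"grip":0},
  {"rot":[0,0,0],"slide":[0,0,0],"grip":0},
], newtons=20)

```text
time: 14.7
ee_pos: [0.5212, -0.3312, 0.0103]
eef_rot: [1.0, -0.005, 0.001, 0.001]
ft_force: [0.5, -2.2, 0.8]
width: 0.0213
grip_force: 0.6
```

Emit:
arm_command([
  {"rot":[0,0,0],"slide":[0,0,0],"grip":0},
  {"rot":[0,0,0],"slide":[0,0,0],"grip":0},
  {"rot":[0,0,0],"slide":[0,0,0.03],"grip":0},
  {"rot":[0,0,0],"slide":[0,0,0.05],"grip":0},
  {"rot":[0,0,0],"slide":[0,0,0.05],"grip":0},
  {"rot":[0,0,-1],"slide":[0.01,0.05,0.02],"grip":0},
  {"rot":[0,0,-1],"slide":[0.01,0.055,0],"grip":0},
  {"rot":[0,0,-1],"slide":[0.01,0.055,0],"grip":0},
])

```text
time: 15.7
ee_pos: [0.5507, -0.1688, 0.1594]
eef_rot: [0.999, -0.032, 0.0, 0.0]
ft_force: [0.0, 0.0, -1.8]
width: 0.0201
grip_force: 20.0
```

Emit:
arm_command([
  {"rot":[0,0,-0.4],"slide":[0.008,0.05,0],"grip":0},
  {"rot":[0,0,0],"slide":[0.008,0.055,0],"grip":0},
  {"rot":[0,0,0],"slide":[0.01,0.05,0],"grip":0},
  {"rot":[0,0,0],"slide":[0.008,0.035,0],"grip":0},
  {"rot":[0,0,0],"slide":[0,0,-0.03],"grip":0},
  {"rot":[0,0,0],"slide":[0,0,-0.04],"grip":0},
  {"rot":[0,0,0],"slide":[0,0,-0.02],"grip":0},
  {"rot":[0,0,0],"slide":[0,0,0],"grip":0},
])

```text
time: 16.7
ee_pos: [0.5838, 0.0194, 0.0681]
eef_rot: [0.999, -0.035, -0.001, -0.0]
ft_force: [-0.5, -0.4, -0.4]
width: 0.0198
grip_force: 20.0
```

```bash
python3 - <<'E'
from cov import *
print(sensors.read_state()["ee_pos"])
p=eyes.camera("wrist");save(p,"w4.png",(130,50,390,240),3)
E
```

```text
[0.5838 0.0194 0.0681]
```

View pics/w4.png

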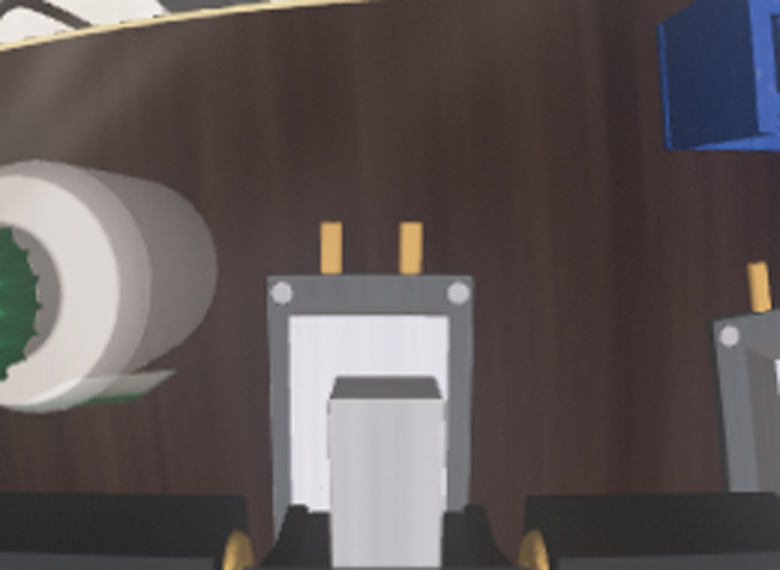

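The bar hangs over the plate slightly to its right, at (385,480) against the plate centre (368). I correct it by +3 mm in y.

Emit:
arm_command([
  {"rot":[0,0,0],"slide":[0,0.0035,0],"grip":0},
  {"rot":[0,0,0],"slide":[0,0,-0.015],"grip":0},
  {"rot":[0,0,0],"slide":[0,0,-0.01],"grip":0},
  {"rot":[0,0,0],"slide":[0,0,-0.003],"grip":0},
  {"rot":[0,0,0],"slide":[0,0,0],"grip":0},
  {"rot":[0,0,0],"slide":[0,0,-0.001],"grip":0},
  {"rot":[0,0,0],"slide":[0,0,0],"grip":0},
  {"rot":[0,0,0],"slide":[0,0,0],"grip":0},
])

```text
time: 17.75
ee_pos: [0.5847, 0.023, 0.0402]
eef_rot: [0.999, -0.035, 0.0, 0.0]
ft_force: [-0.1, 0.4, -0.6]
width: 0.0197
grip_force: 20.0
```

Emit:
arm_command([
  {"rot":[0,0,0],"slide":[0,0,-0.001],"grip":0},
  {"rot":[0,0,0],"slide":[0,0,0],"grip":0},
  {"rot":[0,0,0],"slide":[0,0,-0.001],"grip":0},
  {"rot":[0,0,0],"slide":[0,0,0],"grip":0},
  {"rot":[0,0,0],"slide":[0,0,0],"grip":0},
  {"rot":[0,0,0],"slide":[0,0,0],"grip":0},
  {"rot":[0,0,0],"slide":[0,0,0],"grip":0},
  {"rot":[0,0,0],"slide":[0,0,0],"grip":0},
])

```text
time: 18.75
ee_pos: [0.5848, 0.023, 0.0399]
eef_rot: [0.999, -0.035, 0.0, 0.0]
ft_force: [-8.6, -2.0, 18.5]
width: 0.0199
grip_force: 20.0
```

Emit:
arm_command([
  {"rot":[0,0,0],"slide":[0,0,0.0015],"grip":0},
  {"rot":[0,0,0],"slide":[0,0,0],"grip":0.4},
  {"rot":[0,0,0],"slide":[0,0,0],"grip":0.4},
  {"rot":[0,0,0],"slide":[0,0,0],"grip":0.4},
  {"rot":[0,0,0],"slide":[0,0,0],"grip":0.4},
  {"rot":[0,0,0],"slide":[0,0,0.03],"grip":0.4},
  {"rot":[0,0,0],"slide":[-0.015,0.001,0.02],"grip":0},
  {"rot":[0,0,0],"slide":[-0.015,0.001,0],"grip":0},
])

```text
time: 19.75
ee_pos: [0.5554, 0.0253, 0.0912]
eef_rot: [0.999, -0.035, 0.001, -0.0]
ft_force: [0.7, -0.4, -0.5]
width: 0.0221
grip_force: 0.0
```

```bash
python3 - <<'E'
from cov import *
s=sensors.read_state();print(s["ee_pos"],s["width"])
p=eyes.camera("wrist");b=eyes.camera("side")
g=(.586,.023);im=rect(p,g,.053);cv2.imwrite("pics/r5.png",np.hstack([im,rect(b,g,.053,wrist=False)])[:,:,::-1])
save(b,"d5.png",(270,145,340,195),8)
im2=cv2.resize(b["pixels"][145:195,270:340,::-1],None,fx=5.5,fy=5.5,interpolation=cv2.INTER_CUBIC)
w=cv2.resize(p["pixels"][60:240,130:390,::-1],(400,275))
cv2.imwrite("pics/c5.png",np.hstack([im2[:275,:385],w]))
E
```

```text
[0.5554 0.0253 0.0912] 0.022078115339252597
```

View pics/c5.png

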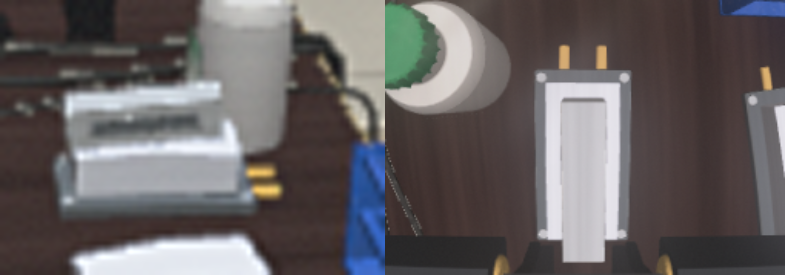

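The bar sits along the middle of the left plate (right half, 585,180); in the side crop it seems tipped with its far end up. Now the near end press.

Emit:
arm_command([
  {"rot":[0,0,0],"slide":[0.002,0,0],"grip":0},
  {"rot":[0,0,0],"slide":[0,0,0],"grip":0},
  {"rot":[0,0,0],"slide":[0,0,-0.02],"grip":0},
  {"rot":[0,0,0],"slide":[0,0,-0.014],"grip":0},
  {"rot":[0,0,0],"slide":[0,0,-0.004],"grip":0},
  {"rot":[0,0,0],"slide":[0,0,-0.001],"grip":0},
  {"rot":[0,0,0],"slide":[0,0,-0.001],"grip":0},
  {"rot":[0,0,0],"slide":[0,0,0],"grip":0},
])

```text
time: 20.85
ee_pos: [0.5563, 0.0249, 0.0522]
eef_rot: [0.999, -0.035, -0.001, 0.001]
ft_force: [-21.9, -2.9, 45.4]
width: 0.0005
grip_force: 23.3
```

Emit:
arm_command([
  {"rot":[0,0,0],"slide":[0,0,0.002],"grip":0},
  {"rot":[0,0,0],"slide":[0,0,0],"grip":0},
  {"rot":[0,0,0],"slide":[0,0,0],"grip":0},
  {"rot":[0,0,0],"slide":[0,0,0],"grip":0},
  {"rot":[0,0,0],"slide":[0,0,0],"grip":0},
  {"rot":[0,0,0],"slide":[0,0,0],"grip":0},
  {"rot":[0,0,0],"slide":[0,0,0],"grip":0},
  {"rot":[0,0,0],"slide":[0,0,0],"grip":0},
])

```text
time: 21.85
ee_pos: [0.5562, 0.0249, 0.0525]
eef_rot: [0.999, -0.035, -0.001, 0.001]
ft_force: [-11.2, -1.9, 24.3]
width: 0.0006
grip_force: 12.6
```

```bash
python3 - <<'E'
from cov import *
s=sensors.read_state();print(s["ee_pos"],s["ft_force"])
b=eyes.camera("side");np.save("Lnear.npy",b["pixels"]);p=eyes.camera("wrist");np.save("LnearW.npy",p["pixels"])
E
```

```text
[0.5562 0.0249 0.0525] [-11.1512  -1.8887  24.2605]
```

Emit:
arm_command([
  {"rot":[0,0,0],"slide":[0,0,0.015],"grip":0},
  {"rot":[0,0,0],"slide":[0.03,-0.002,0],"grip":0},
  {"rot":[0,0,0],"slide":[0.027,-0.002,0],"grip":0},
  {"rot":[0,0,0],"slide":[0,0,0],"grip":0},
  {"rot":[0,0,0],"slide":[0,0,-0.008],"grip":0},
  {"rot":[0,0,0],"slide":[0,0,-0.003],"grip":0},
  {"rot":[0,0,0],"slide":[0,0,0],"grip":0},
  {"rot":[0,0,0],"slide":[0,0,0],"grip":0},
])

```text
time: 22.95
ee_pos: [0.6135, 0.021, 0.0557]
eef_rot: [0.999, -0.035, 0.0, 0.0]
ft_force: [0.5, -0.1, 0.3]
width: 0.0004
grip_force: 0.1
```

Emit:
arm_command([
  {"rot":[0,0,0],"slide":[0,0,-0.002],"grip":0},
  {"rot":[0,0,0],"slide":[0,0,-0.001],"grip":0},
  {"rot":[0,0,0],"slide":[0,0,-0.001],"grip":0},
  {"rot":[0,0,0],"slide":[0,0,0],"grip":0},
  {"rot":[0,0,0],"slide":[0,0,0],"grip":0},
  {"rot":[0,0,0],"slide":[0,0,0],"grip":0},
  {"rot":[0,0,0],"slide":[0,0,0],"grip":0},
  {"rot":[0,0,0],"slide":[0,0,0],"grip":0},
])

```text
time: 23.95
ee_pos: [0.615, 0.0209, 0.0529]
eef_rot: [0.999, -0.035, 0.002, 0.0]
ft_force: [2.4, -0.4, 7.7]
width: 0.0006
grip_force: 4.3
```

```bash
python3 - <<'E'
from cov import *
s=sensors.read_state();print(s["ee_pos"],s["ft_force"])
b=eyes.camera("side");np.save("Lfar.npy",b["pixels"]);p=eyes.camera("wrist");np.save("LfarW.npy",p["pixels"])
f=lambda i:cv2.resize(i[145:190,270:335,::-1],None,fx=6,fy=6,interpolation=cv2.INTER_CUBIC)
cv2.imwrite("pics/Lcmp.png",np.hstack([f(np.load("Lnear.npy")),f(b["pixels"])]))
E
```

```text
[0.615  0.0209 0.0529] [ 2.4087 -0.3983  7.692 ]
```

View pics/Lcmp.png

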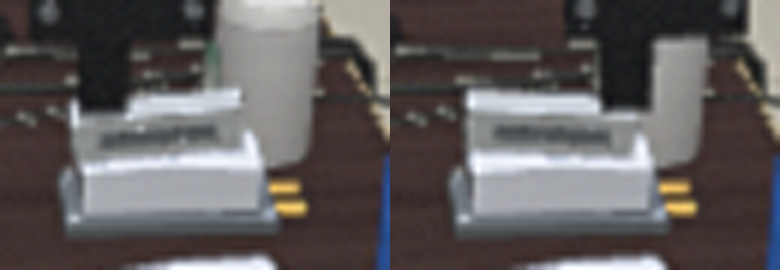

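Pressed at its near end the bar slopes up to the right; pressed at its far end it slopes down to the right. It rocks, so the left plate is bowed and its cover stays on the desk.

Emit:
arm_command([
  {"rot":[0,0,0],"slide":[0,0,0.03],"grip":0},
  {"rot":[0,0,0],"slide":[-0.02,0.002,0.03],"grip":0.5},
  {"rot":[0,0,0],"slide":[-0.02,0.001,0.01],"grip":0.5},
  {"rot":[0,0,0],"slide":[0,0,0],"grip":0.5},
  {"rot":[0,0,0],"slide":[0,0,0],"grip":0.5},
  {"rot":[0,0,0],"slide":[0,0,0],"grip":0.5},
  {"rot":[0,0,0],"slide":[0,0,0],"grip":0.5},
  {"rot":[0,0,0],"slide":[0,0,0],"grip":0.5},
])

```text
time: 25.05
ee_pos: [0.5737, 0.0241, 0.1213]
eef_rot: [0.999, -0.035, -0.0, -0.0]
ft_force: [-0.7, 0.5, 0.6]
width: 0.0433
grip_force: 0.0
```

```bash
python3 - <<'E'
from cov import *
s=sensors.read_state();print(s["ee_pos"],s["width"])
p=eyes.camera("wrist")
for n,P in [("far end",(.62,.0215,.053)),("tip",s["ee_pos"])]: print(n,proj(p,P,True))
o=[]
for g,z,t in [((.584,.023),.053,0),((.575,-.101),.03,0)]:
    im=rect(p,g,z);o.append(im);print([box(im.min(2)>t,g) for t in (140,160,175,190)])
cv2.imwrite("pics/r6.png",cv2.resize(np.hstack(o)[:,:,::-1],(798,399)))
E
```

```text
[0.5737 0.0241 0.1213] 0.0432976666137022
far end [257.0476 147.4604]
tip [257.8306 237.6387]
[((0.587, 0.0231), (0.085, 0.0415), -4.1), ((0.587, 0.023), (0.0847, 0.0408), -3.9), ((0.587, 0.023), (0.0844, 0.0402), -4.0), ((0.5871, 0.0231), (0.084, 0.0396), -3.9)]
[((0.5803, -0.1007), (0.0707, 0.0376), 8.1), ((0.5804, -0.1007), (0.0699, 0.0371), 8.0), ((0.5803, -0.1006), (0.0698, 0.0367), 8.2), ((0.5804, -0.1007), (0.0693, 0.0364), 8.2)]
```

View pics/r6.png

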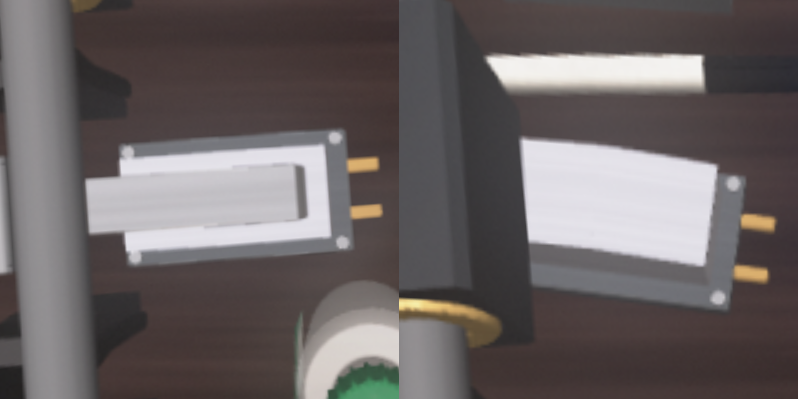

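Emit:
arm_command([
  {"rot":[0,0,0],"slide":[0.0065,-0.0008,-0.03],"grip":0.5},
  {"rot":[0,0,0],"slide":[0,0,-0.03],"grip":0.5},
  {"rot":[0,0,0],"slide":[0,0,-0.018],"grip":0.5},
  {"rot":[0,0,0],"slide":[0,0,-0.002],"grip":0},
  {"rot":[0,0,0],"slide":[0,0,0],"grip":0},
  {"rot":[0,0,0],"slide":[0,0,0],"grip":0},
  {"rot":[0,0,0],"slide":[0,0,0],"grip":0},
  {"rot":[0,0,0],"slide":[0,0,0],"grip":0},
])

```text
time: 26.1
ee_pos: [0.5809, 0.0233, 0.0426]
eef_rot: [0.999, -0.035, 0.001, 0.0]
ft_force: [-0.4, -0.5, 7.4]
width: 0.0197
grip_force: 20.0
```

Emit:
arm_command([
  {"rot":[0,0,0],"slide":[0,0,0],"grip":0},
  {"rot":[0,0,0],"slide":[0,0,0.03],"grip":0},
  {"rot":[0,0,0],"slide":[0,0,0.03],"grip":0},
  {"rot":[0,0,3],"slide":[-0.002,-0.04,0],"grip":0},
  {"rot":[0,0,4],"slide":[-0.002,-0.045,0],"grip":0},
  {"rot":[0,0,4.5],"slide":[-0.002,-0.04,0],"grip":0},
  {"rot":[0,0,0],"slide":[0,0,-0.02],"grip":0},
  {"rot":[0,0,0],"slide":[0,0,0],"grip":0},
])

```text
time: 27.1
ee_pos: [0.5728, -0.101, 0.0799]
eef_rot: [0.998, 0.065, -0.001, -0.001]
ft_force: [0.4, 1.2, -1.1]
width: 0.0198
grip_force: 20.0
```

```bash
python3 - <<'E'
from cov import *
s=sensors.read_state();print(s["ee_pos"],s["width"],s["ft_force"])
p=eyes.camera("wrist")
o=[]
for g,z in [((.575,-.101),.008),((.575,-.101),.07)]:
    im=rect(p,g,z,.08);o.append(im)
cv2.imwrite("pics/r7.png",cv2.resize(np.hstack(o)[:,:,::-1],(798,399)))
E
```

```text
[ 0.5728 -0.101   0.0799] 0.01979251771562389 [ 0.3938  1.1844 -1.1314]
```

View pics/r7.png

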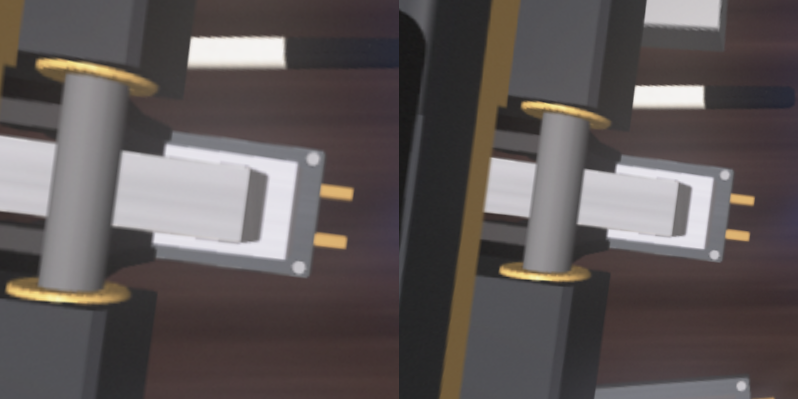

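The bar is aligned with the middle plate. I lower it.

Emit:
arm_command([
  {"rot":[0,0,0],"slide":[0.002,0,-0.02],"grip":0},
  {"rot":[0,0,0],"slide":[0,0,-0.014],"grip":0},
  {"rot":[0,0,0],"slide":[0,0,-0.002],"grip":0},
  {"rot":[0,0,0],"slide":[0,0,-0.001],"grip":0},
  {"rot":[0,0,0],"slide":[0,0,0],"grip":0},
  {"rot":[0,0,0],"slide":[0,0,-0.001],"grip":0},
  {"rot":[0,0,0],"slide":[0,0,0],"grip":0},
  {"rot":[0,0,0],"slide":[0,0,0],"grip":0},
])

```text
time: 28.15
ee_pos: [0.5762, -0.1018, 0.0437]
eef_rot: [0.998, 0.065, 0.0, 0.0]
ft_force: [-0.3, 0.5, -1.6]
width: 0.02
grip_force: 20.0
```

Emit:
arm_command([
  {"rot":[0,0,0],"slide":[0,0,-0.001],"grip":0},
  {"rot":[0,0,0],"slide":[0,0,0],"grip":0},
  {"rot":[0,0,0],"slide":[0,0,-0.001],"grip":0},
  {"rot":[0,0,0],"slide":[0,0,0],"grip":0},
  {"rot":[0,0,0],"slide":[0,0,-0.001],"grip":0},
  {"rot":[0,0,0],"slide":[0,0,0],"grip":0},
  {"rot":[0,0,0],"slide":[0,0,0],"grip":0},
  {"rot":[0,0,0],"slide":[0,0,0],"grip":0},
])

```text
time: 29.15
ee_pos: [0.5774, -0.1017, 0.0426]
eef_rot: [0.998, 0.065, 0.001, 0.0]
ft_force: [-4.1, 0.5, 14.6]
width: 0.0197
grip_force: 20.0
```

Emit:
arm_command([
  {"rot":[0,0,0],"slide":[0,0,0.0015],"grip":0},
  {"rot":[0,0,0],"slide":[0,0,0],"grip":0.4},
  {"rot":[0,0,0],"slide":[0,0,0],"grip":0.4},
  {"rot":[0,0,0],"slide":[0,0,0],"grip":0.4},
  {"rot":[0,0,0],"slide":[0,0,0],"grip":0.4},
  {"rot":[0,0,0],"slide":[0,0,0.03],"grip":0.4},
  {"rot":[0,0,0],"slide":[-0.015,-0.002,0],"grip":0},
  {"rot":[0,0,0],"slide":[-0.013,-0.0015,0],"grip":0},
])

```text
time: 30.15
ee_pos: [0.5476, -0.1054, 0.0721]
eef_rot: [0.998, 0.065, 0.0, 0.0]
ft_force: [-0.8, 0.0, 0.5]
width: 0.0225
grip_force: 0.0
```

Emit:
arm_command([
  {"rot":[0,0,0],"slide":[0,0,0],"grip":0},
  {"rot":[0,0,0],"slide":[0,0,0],"grip":0},
  {"rot":[0,0,0],"slide":[0,0,-0.01],"grip":0},
  {"rot":[0,0,0],"slide":[0,0,-0.005],"grip":0},
  {"rot":[0,0,0],"slide":[0,0,0],"grip":0},
  {"rot":[0,0,0],"slide":[0,0,0],"grip":0},
  {"rot":[0,0,0],"slide":[0,0,0],"grip":0},
  {"rot":[0,0,0],"slide":[0,0,0],"grip":0},
])

```text
time: 31.15
ee_pos: [0.5483, -0.1053, 0.0573]
eef_rot: [0.998, 0.065, 0.0, 0.0]
ft_force: [-0.0, -0.7, -0.0]
width: 0.0004
grip_force: 0.0
```

```bash
python3 - <<'E'
from cov import *
s=sensors.read_state();print(s["ee_pos"],s["ft_force"],s["width"])
b=eyes.camera("side");np.save("Mfree.npy",b["pixels"])
f=lambda i:cv2.resize(i[160:205,270:335,::-1],None,fx=6,fy=6,interpolation=cv2.INTER_CUBIC)
cv2.imwrite("pics/Mfree.png",f(b["pixels"]))
E
```

```text
[ 0.5483 -0.1053  0.0573] [-0.0494 -0.7019 -0.049 ] 0.00037776491372807383
```

Emit:
arm_command([
  {"rot":[0,0,0],"slide":[0,0,-0.003],"grip":0},
  {"rot":[0,0,0],"slide":[0,0,-0.001],"grip":0},
  {"rot":[0,0,0],"slide":[0,0,-0.001],"grip":0},
  {"rot":[0,0,0],"slide":[0,0,-0.001],"grip":0},
  {"rot":[0,0,0],"slide":[0,0,0],"grip":0},
  {"rot":[0,0,0],"slide":[0,0,0],"grip":0},
  {"rot":[0,0,0],"slide":[0,0,0],"grip":0},
  {"rot":[0,0,0],"slide":[0,0,0],"grip":0},
])

```text
time: 32.2
ee_pos: [0.5476, -0.1056, 0.0528]
eef_rot: [0.998, 0.065, -0.001, 0.001]
ft_force: [-14.0, 0.4, 25.9]
width: 0.0005
grip_force: 13.1
```

```bash
python3 - <<'E'
from cov import *
b=eyes.camera("side");np.save("Mnear.npy",b["pixels"])
E
```

Emit:
arm_command([
  {"rot":[0,0,0],"slide":[0,0,0.015],"grip":0},
  {"rot":[0,0,0],"slide":[0.03,0.004,0],"grip":0},
  {"rot":[0,0,0],"slide":[0.026,0.0035,0],"grip":0},
  {"rot":[0,0,0],"slide":[0,0,0],"grip":0},
  {"rot":[0,0,0],"slide":[0,0,-0.01],"grip":0},
  {"rot":[0,0,0],"slide":[0,0,-0.002],"grip":0},
  {"rot":[0,0,0],"slide":[0,0,0],"grip":0},
  {"rot":[0,0,0],"slide":[0,0,0],"grip":0},
])

```text
time: 33.25
ee_pos: [0.6041, -0.098, 0.0543]
eef_rot: [0.998, 0.065, 0.0, 0.0]
ft_force: [-0.8, 0.7, 0.9]
width: 0.0006
grip_force: 0.0
```

Emit:
arm_command([
  {"rot":[0,0,0],"slide":[0,0,-0.002],"grip":0},
  {"rot":[0,0,0],"slide":[0,0,-0.001],"grip":0},
  {"rot":[0,0,0],"slide":[0,0,-0.001],"grip":0},
  {"rot":[0,0,0],"slide":[0,0,0],"grip":0},
  {"rot":[0,0,0],"slide":[0,0,0],"grip":0},
  {"rot":[0,0,0],"slide":[0,0,0],"grip":0},
  {"rot":[0,0,0],"slide":[0,0,0],"grip":0},
  {"rot":[0,0,0],"slide":[0,0,0],"grip":0},
])

```text
time: 34.25
ee_pos: [0.6046, -0.098, 0.0525]
eef_rot: [0.998, 0.065, 0.0, 0.001]
ft_force: [-8.7, -0.4, 22.2]
width: 0.0007
grip_force: 10.6
```

```bash
python3 - <<'E'
from cov import *
b=eyes.camera("side");np.save("Mfar.npy",b["pixels"])
f=lambda i:cv2.resize(i[160:205,270:335,::-1],None,fx=6,fy=6,interpolation=cv2.INTER_CUBIC)
cv2.imwrite("pics/Mcmp.png",np.hstack([f(np.load("Mnear.npy")),f(b["pixels"])]))
E
```

```text
(no output)
```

View pics/Mcmp.png

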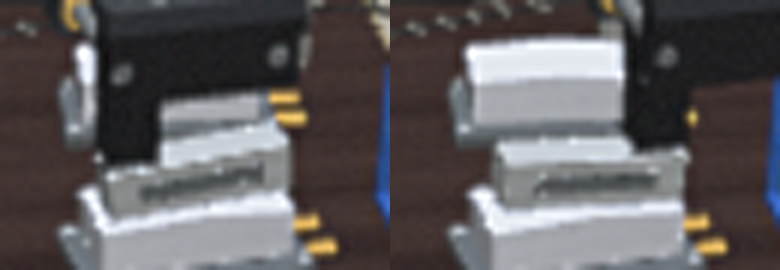

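The bar slopes up to the right under the near press and lies about level in the image under the far press. It rocks, and the face visibly peaks in the middle, so the middle plate is bowed too. Both covers stay on the desk, and I return the straightedge to its mat.

Emit:
arm_command([
  {"rot":[0,0,0],"slide":[0,0,0.03],"grip":0},
  {"rot":[0,0,0],"slide":[-0.015,-0.002,0.03],"grip":0.5},
  {"rot":[0,0,0],"slide":[-0.016,-0.002,0.01],"grip":0.5},
  {"rot":[0,0,0],"slide":[0,0,0],"grip":0.5},
  {"rot":[0,0,0],"slide":[0,0,0],"grip":0.5},
  {"rot":[0,0,0],"slide":[0,0,0],"grip":0.5},
  {"rot":[0,0,0],"slide":[0,0,0],"grip":0.5},
  {"rot":[0,0,0],"slide":[0,0,0],"grip":0.5},
])

```text
time: 35.3
ee_pos: [0.5732, -0.1017, 0.1198]
eef_rot: [0.998, 0.066, -0.0, -0.0]
ft_force: [0.0, -0.4, -1.4]
width: 0.0433
grip_force: 0.0
```

```bash
python3 - <<'E'
from cov import *
for n in ["L","M"]:
    out=[]
    for k in ["near","far"]:
        g=cv2.cvtColor(np.load(n+k+".npy"),cv2.COLOR_RGB2GRAY);y0=145 if n=="L" else 178
        r=g[y0:y0+28,270:325]; m=(r<135)&(r>40)
        out.append(0)
s=sensors.read_state();print(s["ee_pos"],s["width"])
p=eyes.camera("wrist")
g=(.576,-.101);im=rect(p,g,.053)
# bar far end and sides: print brightness profiles
c,si=np.cos(np.radians(7.5)),np.sin(np.radians(7.5))
gr=im.min(2);n=560;sc=.14/(n-1)
f=lambda a,b:int(gr[int(round((.07+a*si+b*c)/sc)),int(round((.07+a*c-b*si)/sc))])
print("across",[(b,f(.02,b/1000)) for b in range(-16,17,1)])
print("along",[(a,f(a/1000,0)) for a in range(20,48,1)])
E
```

```text
[ 0.5732 -0.1017  0.1198] 0.04326817446697096
across [(-16, 212), (-15, 224), (-14, 224), (-13, 225), (-12, 218), (-11, 189), (-10, 198), (-9, 200), (-8, 200), (-7, 199), (-6, 196), (-5, 193), (-4, 191), (-3, 190), (-2, 192), (-1, 192), (0, 190), (1, 190), (2, 193), (3, 195), (4, 196), (5, 194), (6, 193), (7, 195), (8, 194), (9, 221), (10, 225), (11, 224), (12, 224), (13, 226), (14, 224), (15, 222), (16, 207)]
along [(20, 190), (21, 190), (22, 190), (23, 190), (24, 190), (25, 189), (26, 190), (27, 189), (28, 189), (29, 189), (30, 189), (31, 189), (32, 189), (33, 189), (34, 188), (35, 188), (36, 189), (37, 189), (38, 189), (39, 189), (40, 187), (41, 138), (42, 108), (43, 116), (44, 116), (45, 116), (46, 116), (47, 115)]
```

Emit:
arm_command([
  {"rot":[0,0,0],"slide":[0.005,0,-0.03],"grip":0.5},
  {"rot":[0,0,0],"slide":[0,0,-0.03],"grip":0.5},
  {"rot":[0,0,0],"slide":[0,0,-0.016],"grip":0.5},
  {"rot":[0,0,0],"slide":[0,0,-0.001],"grip":0},
  {"rot":[0,0,0],"slide":[0,0,0],"grip":0},
  {"rot":[0,0,0],"slide":[0,0,0],"grip":0},
  {"rot":[0,0,0],"slide":[0,0,0],"grip":0},
  {"rot":[0,0,0],"slide":[0,0,0],"grip":0},
])

```text
time: 36.35
ee_pos: [0.5788, -0.1019, 0.0441]
eef_rot: [0.998, 0.065, 0.001, 0.0]
ft_force: [-0.4, 0.7, 6.6]
width: 0.0195
grip_force: 20.0
```

Emit:
arm_command([
  {"rot":[0,0,0],"slide":[0,0,0],"grip":0},
  {"rot":[0,0,0],"slide":[0,0,0.04],"grip":0},
  {"rot":[0,0,0],"slide":[0,0,0.05],"grip":0},
  {"rot":[0,0,-3],"slide":[-0.015,-0.055,0.02],"grip":0},
  {"rot":[0,0,-4.5],"slide":[-0.02,-0.055,0],"grip":0},
  {"rot":[0,0,0],"slide":[-0.015,-0.055,0],"grip":0},
  {"rot":[0,0,0],"slide":[-0.008,-0.055,0],"grip":0},
  {"rot":[0,0,0],"slide":[0,-0.015,0],"grip":0},
])

```text
time: 37.35
ee_pos: [0.5178, -0.3416, 0.1526]
eef_rot: [1.0, -0.003, -0.001, 0.001]
ft_force: [0.2, 0.4, -1.5]
width: 0.0196
grip_force: 20.0
```

Emit:
arm_command([
  {"rot":[0,0,0],"slide":[0,0.006,-0.04],"grip":0},
  {"rot":[0,0,0],"slide":[0,0,-0.05],"grip":0},
  {"rot":[0,0,0],"slide":[0,0,-0.035],"grip":0},
  {"rot":[0,0,0],"slide":[0,0,-0.006],"grip":0},
  {"rot":[0,0,0],"slide":[0,0,-0.003],"grip":0},
  {"rot":[0,0,0],"slide":[0,0,-0.002],"grip":0},
  {"rot":[0,0,0],"slide":[0,0,0],"grip":0},
  {"rot":[0,0,0],"slide":[0,0,0],"grip":0},
])

```text
time: 38.35
ee_pos: [0.5205, -0.3311, 0.0178]
eef_rot: [1.0, -0.0, 0.0, 0.0]
ft_force: [0.1, 0.2, -1.1]
width: 0.0196
grip_force: 20.0
```

Emit:
arm_command([
  {"rot":[0,0,0],"slide":[-0.002,-0.004,-0.001],"grip":0},
  {"rot":[0,0,0],"slide":[0,0,0],"grip":0},
  {"rot":[0,0,0],"slide":[0,0,-0.001],"grip":0},
  {"rot":[0,0,0],"slide":[0,0,0],"grip":0},
  {"rot":[0,0,0],"slide":[0,0,-0.001],"grip":0},
  {"rot":[0,0,0],"slide":[0,0,0],"grip":0},
  {"rot":[0,0,0],"slide":[0,0,0],"grip":0},
  {"rot":[0,0,0],"slide":[0,0,0],"grip":0},
])

```text
time: 39.35
ee_pos: [0.5177, -0.3352, 0.0144]
eef_rot: [1.0, -0.0, -0.0, 0.0]
ft_force: [-3.9, -0.3, 7.1]
width: 0.0199
grip_force: 20.0
```

Contact. I release and rise.

Emit:
arm_command([
  {"rot":[0,0,0],"slide":[0,0,0],"grip":0.4},
  {"rot":[0,0,0],"slide":[0,0,0],"grip":0.5},
  {"rot":[0,0,0],"slide":[0,0,0],"grip":0.5},
  {"rot":[0,0,0],"slide":[0,0,0],"grip":0.5},
  {"rot":[0,0,0],"slide":[0,0,0.04],"grip":0.5},
  {"rot":[0,0,0],"slide":[-0.01,0,0.06],"grip":0.5},
  {"rot":[0,0,0],"slide":[-0.03,0,0.05],"grip":0.5},
  {"rot":[0,0,0],"slide":[-0.05,0.0,0.03],"grip":0.5},
])

```text
time: 40.35
ee_pos: [0.429, -0.3346, 0.1967]
eef_rot: [1.0, 0.001, 0.002, 0.001]
ft_force: [-0.4, -0.7, 0.3]
width: 0.043
grip_force: 0.0
```

```bash
python3 - <<'E'
from cov import *
print(sensors.read_state()["ee_pos"])
p=eyes.camera("wrist");a=eyes.camera("scene");b=eyes.camera("side")
g=(.5155,-.336);print(box(rect(p,g,.024).min(2)>130,g))
x=cv2.resize(a["pixels"][120:270,190:380,::-1],(400,316),interpolation=cv2.INTER_CUBIC)
y=cv2.resize(b["pixels"][150:300,190:380,::-1],(400,316),interpolation=cv2.INTER_CUBIC)
cv2.imwrite("pics/end.png",np.hstack([x,y]))
for n,g in [("L",(.457,.033)),("M",(.451,-.102))]:
    print(n,box(rect(a,g,.03,wrist=False).min(2)>125,g))
E
```

```text
[ 0.429  -0.3346  0.1967]
((0.5175, -0.3354), (0.0749, 0.02), 0.0)
L ((0.4542, 0.0304), (0.0921, 0.0488), -4.3)
M ((0.4222, -0.1003), (0.0885, 0.0475), 6.9)
```

View pics/end.png

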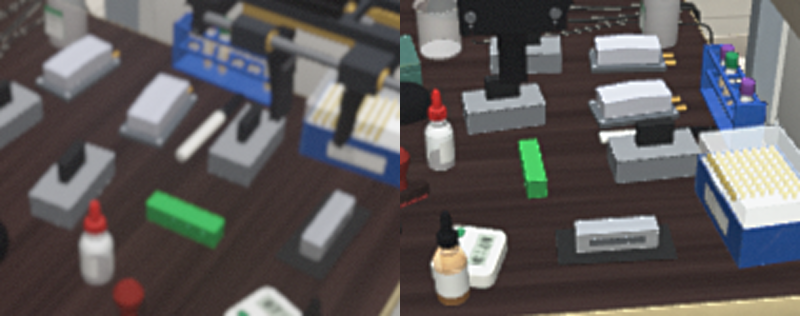

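The straightedge lies on its mat. Both bare faces are visibly arched, and both covers stand upright and clear, the middle one having been knocked 3 cm nearer. The right cover shows no flange or nipples. The dropper bottle stands, and I hand in.

```bash
python3 -c "
from bench import order
print(order.close_job())"
```

```text
the job is handed in; nothing more can be done
None
```

The straightedge rocked on both the left and middle plates, so both are bowed and their covers stand upright on the desk, clear of the plates; the right cover was left unlifted because no flange or nipples showed under it, the straightedge is back on its mat, the dropper bottle is standing, and the job is handed in with no verdict returned.

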